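# Level the finishing board with its screw foot

### The job

The finishing board has to be level before its wood-slice panel gets a clear coat: lay the spirit level lengthwise on the bare strip of board beside the slices and let go of it, then turn the hand knob of the screw foot until the bubble sits centred between its two lines. To prove it under load, then press the level down firmly on the board with the fingers, the bubble still centred, and finish while still pressing it: do not let go at the end. Leave the other things on the table where they are.

Things in the scene. Friction and masses are not known exactly. Their poses are not given: they have to be found in the camera images.
- level_mid (a point): Spirit level, an aluminium bar 230 mm long (x), 25 wide (y), 50 tall (z), about 0.45 kg, standing on its base on the table right of the board. Point: its centre, 25 mm above the underside. A window 52 mm long through the top 17 mm of its middle shows the tube, whose top is 3 mm below the bar's top; under the window the bar is solid, 33 mm tall. May lie either way round.
- bubble (a joint): Pale bubble, 14 mm long, in the level's tube: its shift (m) from the tube's middle along the level's own x axis, at most 0.016 either way. It runs to the higher end, 1.4 mm per mrad of slope, and settles in about 1.5 s. Two black lines 20 mm apart mark the middle: centred at 0, the bubble touches a line at 0.003.
- strip (a point): Finishing board, grey top 220 x 360 mm, 18 mm thick, top about 50 mm above the table. Point: on its top, mid bare strip; x across the board, away from the robot, y along it, from the knob. The bare strip is 60 mm wide either way; beyond it the fixed wood-slice panel, 14 mm high. Board ends at y = -210 and +150 mm; it pivots on two plain feet at y = +120. Start: knob end 5 to 10.5 mrad too low.
- knob_grip (a point): Black fluted round knob, 36 mm thick (39 over its ribs), 26 tall, on top of the screw foot at the board's right end (y = -180, x = +50 mm from the strip's point); axis upright; point at mid height, 75 mm above the table. Clockwise from above raises that end: 4.24 mrad of slope per rad of turn. Takes 0.1 N m, stays where left, has no stop within reach and keeps its own height as the board climbs.
- spray_can: White spray can of clear lacquer, 65 mm across, 182 mm tall; origin at the centre of its underside. A bystander.
- stain_jar: Amber glass jar with a steel lid, 64 mm across, 85 mm tall; origin under its centre. A bystander.
- slice_a: Loose branch slice, 72 mm across, 14 mm thick, lying flat; origin under its centre. A bystander.
- slice_b: Loose branch slice, 54 mm across, 12 mm thick, lying flat; origin under its centre. A bystander.
- sanding_block: Cork sanding block 112 x 64 x 28 mm (x, y, z); origin under its centre. A bystander.
- brush: Flat paint brush lying on its side along its x axis, 200 mm long (90 mm behind its origin at the handle end, 110 mm ahead), 47 mm wide, 12 mm thick. A bystander.
- glue_bottle: White glue bottle with a pointed cap, 50 mm across, 138 mm tall; origin under its centre. A bystander.
Not all that is in view belongs to the job. Of the things that look like the part that bears level_mid, the smaller one is meant.

How it is judged:
By the outcome, as a careful person would: the job done as asked, in the order asked, and still so for the second after the job is handed in, while the arm keeps its last pose, push and grip.
It also fails if it takes over 72 s, if anything falls off the work surface, if the arm or the gripper's body presses on something with over 40 N, if the wrist force passes 120 N, or if a joint passes its speed limit or range.

### The arm

A 7-joint arm with a two-finger parallel gripper is mounted at the origin on the work surface. World frame = base frame: x ahead of the robot, y to its left, z up, the work surface at z = 0. Lengths are in m, angles in rad, forces in N, time in s.
With the tool pointing down it reaches from about 0.35 to 0.775 m from the base axis. Payload 3.1 kg.
Tool frame: the origin (TCP) lies on the centre line of the jaws, within the pads' length; the fingertips stand tip_extent ahead of it and the grasp point (between the pads) lies 11 mm behind it (tip_extent is the distance from the TCP to the fingertips, in m); z points along the fingers, y is the line along which they close (so a half turn about z gives the same grasp; the last joint's range is limited). The gripper opens to 85 mm and grips with 20 to 120 N. Pads are 22 mm wide; open, the fingers measure 114 mm over their backs; the gripper's body (76 mm by 85 mm) begins 54 mm behind the grasp point. The pads swing forward as they close: fully open they stand 13 mm farther back than shut.
Start: joints at [1.069, 0.311, 0.014, 1.512, -0.004, 1.319, -0.027], TCP at [0.244, -0.493, 0.202] pointing down, gripper open.
Joint ranges: [-2.7, 2.7], [-0.3, 1.91], [-1.27, 1.3], [0.12, 2.57], [-1.44, 4.58], [0.2, 2.03], [-3.05, 3.05]. Speed limits (rad/s): [2.79, 2.79, 3.14, 3.14, 3.14, 3.14, 3.14].

### API

Orientations are given as [roll, pitch, yaw] about the fixed x, y, z axes, in that order (R = Rz(yaw) Ry(pitch) Rx(roll)).
In Python, from cell import * gives the robot as it stands.
- The arm moves only by the tool apply_moves, never from a script. Its argument "steps" is text: rows parted by semicolons, each of 6 numbers parted by spaces: the shift along the tool's x, y, z in mm, then the turn, a rotation vector about the tool's x, y, z in rad. A call has 1 to 20 rows; each row shifts and turns the commanded pose from where the row before left it, along the tool's axes as they then stand; what a row does not reach is not made up. A row lasts 1/12 s, in which the tool goes at most 41.7 mm and 7.16 degrees, less where a joint would pass 70% of its speed; a pose out of reach is approached as far as the arm can. A call is refused whole if a number of a shift passes 41.7 or a number of a turn 0.125, either way. A call with a gripper value outside its range is refused whole. "gripper" is the opening, from 0 (shut) to 1 (fully open), set as the call begins (left out, the last holds). The fingers move at their own pace and stop on an object; the grip force is fixed at half the most. Time passes only in rows, so rows that do not move let the fingers close. It gives the time, the measured TCP pose, the force, the opening and the grip force at its end, in the units of the state.
- state(): the state, without advancing time (a new reading comes with each control period).
- camera(name): name is "scene" or "top" or "wrist"; returns a dict with "image" (384x512x3 uint8, red, green, blue), "z_map" (384x512 float32, m along the optical axis (not along the pixel's ray), 0 where there is no reading), "fx", "fy", "cx", "cy" (pixels), "T" (4x4, takes a point from camera to world coordinates). Camera axes: x right, y down, z forward; pixel columns grow to the right and rows downward; lengths in m; the calibration is good to about 2 mm. A picture is of the moment at which its call begins.
- close_job(): hands the job in; it is judged then, once.
The state is a dict: "time": time; "joint_pos": joint angles; "qvel": joint speeds; "effort": joint torques, N m; "ee_pos": TCP position; "tool_rot": TCP orientation; "ft_force": force on the tool from outside, world axes, zero at the start; "ft_torque": the same for the moment, N m; "width": finger opening in m; "gripper_force": force on a finger pad.
Only numpy, scipy, OpenCV 4.12 (cv2) and the standard library are available. Lean on these libraries where they do the work, as an engineer would, in place of code of your own. Each camera call takes 0.05 s, during which the arm holds its last target. There are 200 camera calls.

## Working session

There is one attempt and no reset: what is moved stays moved. The work goes in short steps, Python scripts to look and compute and a tool call to move; the robot and the scene stay as the last step left them, time stands still between calls to the robot, and variables do not carry over. Pictures are saved under pics/ and viewed, at most 10 in all, crops included, and the job is handed in when it is done.

Besides the shell and the picture viewer there is one more tool, called after "Emit:" as name(argument=value, ...) on one line, values as JSON. apply_moves: Moves the arm, as the interface text tells. Its arguments: {"type":"object","properties":{"steps":{"type":"string"},"gripper":{"type":"number"}},"required":["steps"]}

```bash
mkdir -p pics; ls; python3 - <<'E'
from cell import *
import cv2,numpy as np
for n in ["scene","top"]:
    c=camera(n); cv2.imwrite(f"pics/{n}0.png",c["image"][:,:,::-1]); np.savez(f"{n}0.npz",**c)
    print(n,c["fx"],c["cx"],c["cy"],c["T"].round(3).tolist())
print(state())
E
```

```text
pics
scene 374.37120976306926 250.62725347315134 192.82267900358778 [[0.603, 0.61, -0.514, 1.072], [0.798, -0.454, 0.397, -0.38], [0.009, -0.649, -0.76, 0.877], [0.0, 0.0, 0.0, 1.0]]
top 435.9222588470055 253.26696110254852 188.01625105230772 [[-0.002, -0.994, 0.106, 0.361], [-1.0, 0.002, 0.002, 0.034], [-0.002, -0.106, -0.994, 1.455], [0.0, 0.0, 0.0, 1.0]]
{'time': 0.1, 'joint_pos': array([ 1.06931718,  0.31166168,  0.01401685,  1.51289735, -0.00439237,
        1.31919796, -0.02719604]), 'qvel': array([ 0.00051795, -0.00045216,  0.00064784, -0.00462474,  0.00022588,
        0.00018273,  0.00058265]), 'effort': array([ 5.92433353e-04, -3.80852330e+01,  1.46522443e-01, -2.31239158e+01,
        1.22516960e-02,  8.10974889e-03, -1.01472136e-05]), 'ee_pos': array([ 0.24374087, -0.49224358,  0.20082079]), 'tool_rot': array([-3.13946143e+00,  1.04268543e-04,  4.59838912e-01]), 'ft_force': array([-0.73558592,  0.32059522,  0.13734222]), 'ft_torque': array([ 0.01103804, -0.02267143, -0.00875537]), 'gripper_force': 0.0, 'width': 0.08536622296132511}
```

View pics/top0.png

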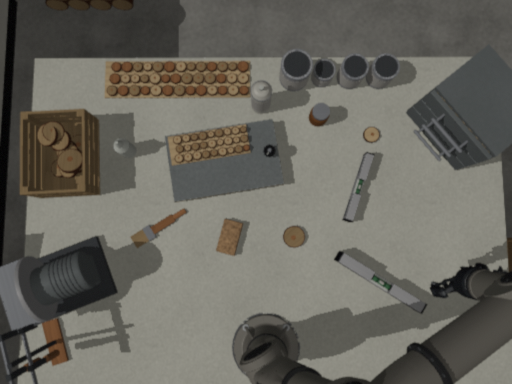

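View pics/scene0.png

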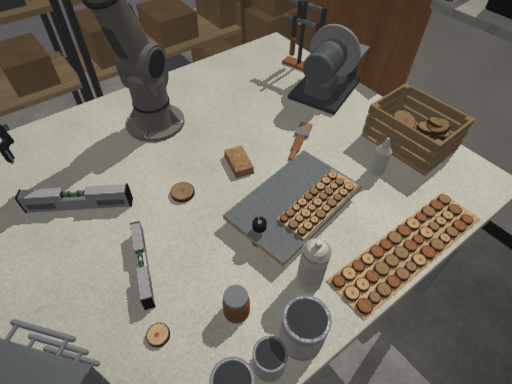

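Level candidates in the top view are the small bar at (358,187) and the larger bar at (380,281). The smaller one, (358,187), is the one meant. The board is centred near (226,160) with its knob at (270,151), and the bare strip is the near side at about (228,182).

```bash
cat > h.py <<'E'
import numpy as np,cv2
def pts(c):
    v,u=np.mgrid[0:384,0:512]; z=c["z_map"]
    P=np.stack([(u-c["cx"])/c["fx"]*z,(v-c["cy"])/c["fy"]*z,z,np.ones_like(z)],-1)
    return (P@c["T"].T)[...,:3]
def ray(c,u,v,h):
    d=c["T"][:3,:3]@np.array([(u-c["cx"])/c["fx"],(v-c["cy"])/c["fy"],1]); o=c["T"][:3,3]
    return o+d*(h-o[2])/d[2]
def rect(P,m):
    r=cv2.minAreaRect(P[m][:,:2].astype(np.float32)*1000); return r, cv2.boxPoints(r).round().tolist()
E
python3 - <<'E'
from h import *
c=dict(np.load("top0.npz")); P=pts(c); v,u=np.mgrid[0:384,0:512]; ok=c["z_map"]>0
def box(a,b,e,f): return (u>=a)&(u<=b)&(v>=e)&(v<=f)&ok
print("table z",np.median(P[box(300,330,200,215)][:,2]))
m=box(335,380,145,228)&(P[...,2]>.035)&(P[...,2]<.065); print("level",m.sum(),rect(P,m),np.median(P[m][:,2]),P[m].mean(0))
m=box(325,435,240,320)&(P[...,2]>.035)&(P[...,2]<.075); print("big",m.sum(),rect(P,m))
hsv=cv2.cvtColor(c["image"],cv2.COLOR_RGB2HSV)
m=box(160,292,115,205)&(P[...,2]>.035)&(P[...,2]<.058)&(hsv[...,1]<60); m=cv2.morphologyEx(m.astype(np.uint8),cv2.MORPH_OPEN,np.ones((3,3)))>0
print("board",m.sum(),rect(P,m))
A=np.c_[P[m][:,:2],np.ones(m.sum())]; print("plane",np.linalg.lstsq(A,P[m][:,2],rcond=None)[0])
m=box(160,260,115,180)&(P[...,2]>.06)&(P[...,2]<.07); print("panel",m.sum(),rect(P,m))
m=box(255,285,135,170)&(P[...,2]>.075)&(P[...,2]<.1); print("knob",m.sum(),P[m].mean(0),rect(P,m))
im=c["image"][:,:,::-1]
a=cv2.resize(im[110:240,160:400],None,fx=3.3,fy=3.3,interpolation=cv2.INTER_CUBIC); cv2.imwrite("pics/crop1.png",a)
E
```

```text
table z 0.00020141833335562964
level 561 (((513.7606811523438, -308.09149169921875), (26.3062801361084, 234.9188690185547), 70.80773162841797), [[399.0, -282.0], [620.0, -359.0], [629.0, -334.0], [407.0, -257.0]]) 0.04951648105332351 [ 0.51254238 -0.30676176  0.04868638]
big 1098 (((209.4945526123047, -365.23187255859375), (308.65289306640625, 33.432456970214844), 57.937843322753906), [[113.0, -487.0], [142.0, -505.0], [306.0, -243.0], [277.0, -226.0]])
board 4817 (((602.6104736328125, 133.13645935058594), (221.27203369140625, 360.6088562011719), 9.279764175415039), [[464.0, 293.0], [522.0, -63.0], [741.0, -27.0], [683.0, 329.0]])
plane [-0.0001811   0.00878106  0.04700926]
panel 1089 (((652.40673828125, 178.48239135742188), (91.40841674804688, 251.97604370117188), 9.275911331176758), [[587.0, 295.0], [628.0, 47.0], [718.0, 62.0], [677.0, 310.0]])
knob 111 [ 0.62600815 -0.01485727  0.08734605] (((626.4918212890625, -14.843259811401367), (33.58055877685547, 37.36611557006836), 31.476219177246094), [[602.0, -8.0], [622.0, -40.0], [651.0, -22.0], [631.0, 10.0]])
```

View pics/crop1.png

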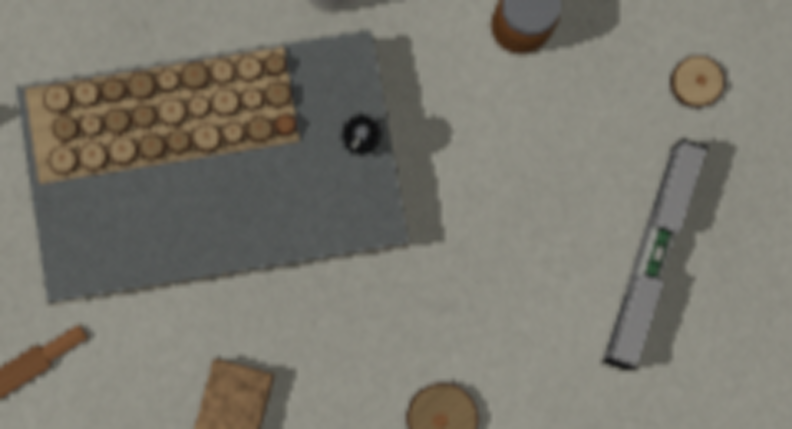

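The crop confirms the smaller level at crop (657,255) with its vial window mid-bar, and the knob at crop (361,135). I'm moving over the level.

Emit:
apply_moves(steps="32 -4.6 0 0 0 0;32 -4.6 0 0 0 0;32 -4.6 0 0 0 0;32 -4.6 0 0 0 0;32 -4.6 0 0 0 0;32 -4.6 0 0 0 0;32 -4.6 0 0 0 0;32 -4.6 0 0 0 0;32 -4.6 0 0 0 0;35 -4.6 0 0 0 0;0 0 0 0 0 0.1;0 0 0 0 0 0.1;0 0 0 0 0 0.1;0 0 0 0 0 0.1;0 0 0 0 0 0.1;0 0 0 0 0 0.1;0 0 0 0 0 0.1;0 0 0 0 0 0.095;0 0 0 0 0 0", gripper=1)

```text
time: 1.68
ee_pos: [0.5127, -0.3081, 0.2011]
tool_rot: [-3.142, 0.002, -0.337]
ft_force: [-0.2, -0.7, 0.9]
width: 0.0854
gripper_force: 0.0
```

```bash
python3 - <<'E'
import cell
from cell import *
print([n for n in dir(cell) if not n.startswith('__')][:40], getattr(cell,'tip_extent',None))
from h import *
s=state(); print(s['ee_pos'],s['tool_rot'],s['joint_pos'],s['width'])
c=camera("wrist"); np.savez("w1.npz",**c); cv2.imwrite("pics/w1.png",c["image"][:,:,::-1]); print(c["fx"],c["cx"],c["cy"],c["T"].round(3).tolist())
P=pts(c);ok=c["z_map"]>0
m=ok&(P[...,2]>.04)&(P[...,2]<.06)&(abs(P[...,0]-.513)<.14)&(abs(P[...,1]+.307)<.1)
print(m.sum(),rect(P,m),np.median(P[m][:,2]))
E
```

```text
['IKError', 'camera', 'close_job', 'state', 'tip_extent'] 0.008
[ 0.51272865 -0.30805752  0.20107238] [-3.14157727e+00  1.53045565e-03 -3.36662467e-01] [ 0.50295694  0.41240939  0.01372427  1.36999385 -0.00536149  1.36073572
 -1.39080205] 0.0854367390647397
345.43077175508313 253.6692028145252 194.10907879287262 [[-0.33, -0.91, -0.25, 0.576], [-0.944, 0.318, 0.087, -0.329], [0.001, 0.264, -0.964, 0.373], [0.0, 0.0, 0.0, 1.0]]
5761 (((515.6184692382812, -304.4981384277344), (25.41927719116211, 233.75164794921875), 70.68651580810547), [[401.0, -278.0], [622.0, -355.0], [630.0, -331.0], [410.0, -254.0]]) 0.049743628148065544
```

View pics/w1.png

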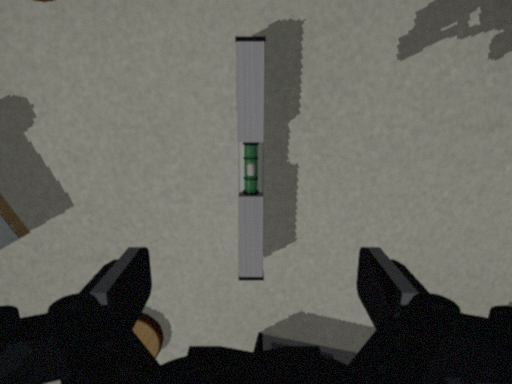

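The wrist view shows the level upright at column 251, rows 38–278, with the bubble at about (251,170), aligned with the jaws. I'm descending and gripping.

Emit:
apply_moves(steps="1 -2.4 30 0 0 0;0 0 30 0 0 0;0 0 30 0 0 0;0 0 30 0 0 0;0 0 30 0 0 0;0 0 20 0 0 0;0 0 12 0 0 0;0 0 5 0 0 0;0 0 0 0 0 0;0 0 0 0 0 0")

```text
time: 2.57
ee_pos: [0.5159, -0.3069, 0.0159]
tool_rot: [3.141, -0.002, -0.334]
ft_force: [-0.5, 0.3, 0.5]
width: 0.0856
gripper_force: 0.0
```

Emit:
apply_moves(steps="0 0 0 0 0 0;0 0 0 0 0 0;0 0 0 0 0 0;0 0 0 0 0 0;0 0 0 0 0 0;0 0 0 0 0 0;0 0 0 0 0 0;0 0 0 0 0 0;0 0 0 0 0 0;0 0 0 0 0 0;0 0 0 0 0 0;0 0 0 0 0 0", gripper=0)

```text
time: 3.57
ee_pos: [0.5169, -0.3074, 0.0175]
tool_rot: [3.141, -0.005, -0.335]
ft_force: [-0.5, 1.1, 10.4]
width: -0.0001
gripper_force: 4.6
```

```bash
python3 - <<'E'
from cell import *
from h import *
s=state(); print(s['ee_pos'],s['width'],s['ft_force'],s['ft_torque'])
a=camera("wrist");b=camera("scene");np.savez("b.npz",**b)
im=np.hstack([cv2.resize(a["image"],(400,300)),cv2.resize(b["image"][200:320,60:220],(400,300))])
cv2.imwrite("pics/g1.png",im[:,:,::-1])
E
```

```text
[ 0.51689446 -0.30740412  0.01749479] -5.082464227988547e-05 [-0.46756535  1.07467581 10.36694561] [ 0.14534387  0.18701221 -0.01697611]
```

View pics/g1.png

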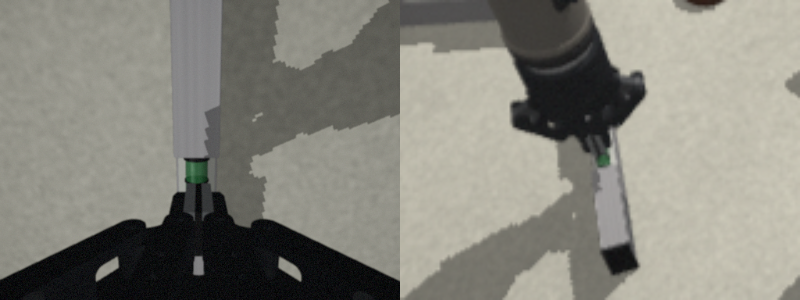

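The picture shows the fingers shut over the vial window (g1 left, about (197,190)), so they are not straddling the bar. I'm checking heights.

```bash
python3 - <<'E'
from cell import *
from h import *
b=dict(np.load("b.npz"));P=pts(b);ok=b["z_map"]>0
d=np.array([.944,-.33]);n=np.array([.33,.944]);o=np.array([.5144,-.306])
q=P[...,:2]-o; a=q@d; w=q@n
for lo in range(-120,150,15):
    m=ok&(a>lo/1e3)&(a<lo/1e3+.015)&(abs(w)<.03)&(P[...,2]>.01)
    if m.sum(): 
        z=P[m][:,2]; mm=m&(P[...,2]>np.percentile(z,70)-.004); print(lo,m.sum(),np.percentile(z,[10,50,95]).round(3),"w",(np.array([w[m].min(),w[m].max()])*1e3).round(1))
v,u=np.mgrid[0:384,0:512]
R=b["z_map"][258:268,130:150]; print((P[255:268:3,130:152:3,2]*1e3).round().astype(int))
print(state()['joint_pos'])
E
```

```text
-120 208 [0.523 0.536 0.543] w [-12.5  30. ]
-105 247 [0.51  0.525 0.533] w [-18.4  30. ]
-90 253 [0.502 0.515 0.523] w [-19.2  29.9]
-75 287 [0.491 0.505 0.512] w [-22.4  30. ]
-60 295 [0.482 0.494 0.501] w [-27.8  30. ]
-45 329 [0.473 0.484 0.492] w [-29.4  29.8]
-30 378 [0.466 0.473 0.481] w [-29.7  29.8]
-15 525 [0.449 0.461 0.47 ] w [-29.8  29.6]
0 621 [0.06  0.142 0.455] w [-29.9  30. ]
15 1202 [0.144 0.351 0.448] w [-30.  30.]
30 2285 [0.203 0.332 0.435] w [-29.9  29.9]
45 136 [0.048 0.4   0.426] w [-8.9 29.8]
60 68 [0.036 0.05  0.052] w [-8.8 16.3]
75 73 [0.034 0.05  0.053] w [-9.3 16.3]
90 72 [0.04  0.05  0.052] w [-9.  16.3]
105 154 [0.017 0.043 0.052] w [-9.9 16.5]
120 1 [0.021 0.021 0.021] w [-1.9 -1.9]
[[ 0 88 82 81 70 34  1 -1]
 [ 1 67 68 66 56 34  1 -1]
 [-1  1 34 50 47 35  3 -3]
 [-1  2 -2 46 47 34  0 -2]
 [ 2  0  0 53 51 50 11 -1]]
[ 0.50408558  0.56800847  0.00590177  1.60489988 -0.00393433  0.96381453
 -1.39450575]
```

```bash
python3 - <<'E'
from cell import *
from h import *
c=camera("wrist"); P=pts(c)
for r in range(190,384,12): print(r,[tuple((P[r,k]*1e3).round().astype(int)) for k in (225,240,248,252,258,275)])
cv2.imwrite("pics/g2.png",cv2.resize(c["image"][180:384,170:340],None,fx=3,fy=2.9)[:590,:,::-1])
E
```

```text
190 [(np.int64(549), np.int64(-305), np.int64(50)), (np.int64(547), np.int64(-311), np.int64(50)), (np.int64(546), np.int64(-314), np.int64(50)), (np.int64(545), np.int64(-316), np.int64(50)), (np.int64(544), np.int64(-318), np.int64(49)), (np.int64(542), np.int64(-325), np.int64(50))]
202 [(np.int64(544), np.int64(-303), np.int64(49)), (np.int64(542), np.int64(-309), np.int64(49)), (np.int64(541), np.int64(-312), np.int64(48)), (np.int64(540), np.int64(-314), np.int64(49)), (np.int64(539), np.int64(-316), np.int64(49)), (np.int64(537), np.int64(-323), np.int64(48))]
214 [(np.int64(525), np.int64(-292), np.int64(0)), (np.int64(536), np.int64(-307), np.int64(45)), (np.int64(535), np.int64(-310), np.int64(46)), (np.int64(534), np.int64(-312), np.int64(46)), (np.int64(533), np.int64(-314), np.int64(45)), (np.int64(527), np.int64(-321), np.int64(34))]
226 [(np.int64(518), np.int64(-289), np.int64(-1)), (np.int64(530), np.int64(-305), np.int64(44)), (np.int64(530), np.int64(-308), np.int64(46)), (np.int64(529), np.int64(-310), np.int64(46)), (np.int64(528), np.int64(-312), np.int64(46)), 
[... 3110 characters left out ...]
), np.int64(125)), (np.int64(526), np.int64(-310), np.int64(124)), (np.int64(525), np.int64(-314), np.int64(124))]
370 [(np.int64(531), np.int64(-305), np.int64(132)), (np.int64(528), np.int64(-307), np.int64(129)), (np.int64(526), np.int64(-308), np.int64(127)), (np.int64(527), np.int64(-309), np.int64(129)), (np.int64(526), np.int64(-310), np.int64(127)), (np.int64(525), np.int64(-314), np.int64(128))]
382 [(np.int64(529), np.int64(-305), np.int64(133)), (np.int64(527), np.int64(-307), np.int64(131)), (np.int64(528), np.int64(-309), np.int64(132)), (np.int64(527), np.int64(-309), np.int64(132)), (np.int64(526), np.int64(-310), np.int64(131)), (np.int64(524), np.int64(-314), np.int64(131))]
```

View pics/g2.png

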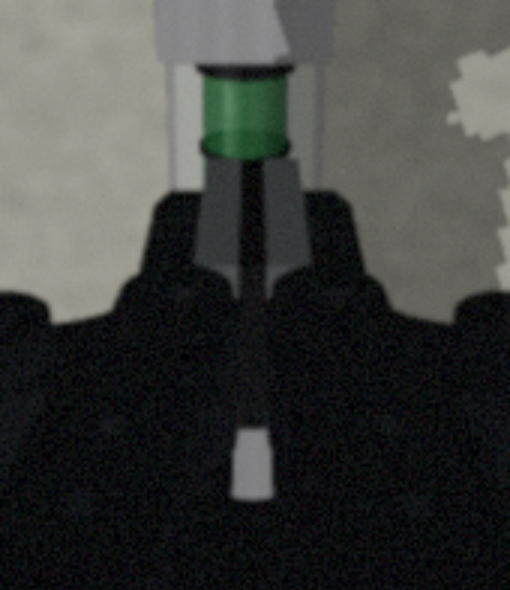

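```bash
python3 - <<'E'
from h import *
c=dict(np.load("w1.npz")); P=pts(c); v,u=np.mgrid[0:384,0:512]
R=np.array([[.944,-.331,0],[-.331,-.944,0],[0,0,-1]])
q=(P-np.array([.5127,-.3081,.2011]))@R*1e3   # tool coords
m=(c["z_map"]>0)&(q[...,2]<60)
for lo in range(-100,60,10):
    k=m&(q[...,2]>=lo)&(q[...,2]<lo+10)
    if k.sum(): print(lo,k.sum(),"x",np.percentile(q[k][:,0],[2,98]).round(),"|y|",np.percentile(abs(q[k][:,1]),[2,50,98]).round())
m&=(u>90)&(u<410)&(v>230)&(v<330); print(q[m][:,2].max(), np.percentile(q[m][:,2],[50,90,99]))
i=np.argmin(np.where(c["z_map"]>0,abs(u-147)+abs(v-252),999)); print(q.reshape(-1,3)[i], q[255,375],q[255,365])
E
```

```text
-100 10185 x [-7. 12.] |y| [40. 57. 66.]
-90 2404 x [ 5. 13.] |y| [42. 51. 68.]
-80 1973 x [-4. 11.] |y| [41. 44. 55.]
-70 2076 x [-11.  11.] |y| [41. 44. 57.]
-60 1638 x [-11.  11.] |y| [41. 44. 56.]
-50 751 x [-11.  11.] |y| [41. 44. 50.]
-41.184120749297335 [-67.29598336 -50.10015603 -43.6859445 ]
[  7.60118897 -43.52952733 -45.03054456] [ 10.30621759  44.36200537 -53.36026536] [  8.9798126   41.60936104 -50.56285928]
```

The open fingertips sit about 42 mm behind the reported TCP (about 29 mm when shut), not 8 mm ahead of it. The fingers therefore shut above the tube without disturbing the level. I'm raising, reopening and going deeper.

Emit:
apply_moves(steps="0 0 -20 0 0 0;0 0 -20 0 0 0;0 0 -10 0 0 0")

```text
time: 3.97
ee_pos: [0.5162, -0.3071, 0.0672]
tool_rot: [3.141, -0.004, -0.335]
ft_force: [1.0, 0.2, 0.8]
width: -0.0
gripper_force: 0.0
```

Emit:
apply_moves(steps="0 0 0 0 0 0;0 0 0 0 0 0;0 0 0 0 0 0;0 0 0 0 0 0;0 0 0 0 0 0;0 0 0 0 0 0;0 0 0 0 0 0;0 0 0 0 0 0;-2 -2.3 15 0 0 0;0 0 15 0 0 0;0 0 15 0 0 0;0 0 15 0 0 0;0 0 15 0 0 0;0 0 10 0 0 0;0 0 5 0 0 0;0 0 0 0 0 0;0 0 0 0 0 0", gripper=1)

```text
time: 5.38
ee_pos: [0.514, -0.3038, -0.0249]
tool_rot: [3.141, -0.0, -0.335]
ft_force: [0.5, -0.1, 0.3]
width: 0.0854
gripper_force: 0.0
```

Emit:
apply_moves(steps="0 0 0 0 0 0;0 0 0 0 0 0;0 0 0 0 0 0;0 0 0 0 0 0;0 0 0 0 0 0;0 0 0 0 0 0;0 0 0 0 0 0;0 0 0 0 0 0;0 0 0 0 0 0;0 0 0 0 0 0", gripper=0)

```text
time: 6.22
ee_pos: [0.5141, -0.3043, -0.0245]
tool_rot: [3.141, -0.001, -0.335]
ft_force: [-1.0, -0.8, 5.4]
width: 0.0244
gripper_force: 60.8
```

Emit:
apply_moves(steps="0 0 -10 0 0 0;0 0 -20 0 0 0;0 0 -30 0 0 0;0 0 -30 0 0 0;0 0 -25 0 0 0;0 0 -10 0 0 0;0 0 0 0 0 -0.05;0 0 0 0 0 -0.1;0 0 0 0 0 -0.12;0 0 0 0 0 -0.12;0 0 0 0 0 -0.12;0 0 0 0 0 -0.12;0 0 0 0 0 -0.12;0 0 0 0 0 -0.12;0 0 0 0 0 -0.12;0 0 0 0 0 -0.12;0 0 0 0 0 -0.12;0 0 0 0 0 -0.12;0 0 0 0 0 -0.12;0 0 0 0 0 -0.12")

```text
time: 7.88
ee_pos: [0.5119, -0.3022, 0.0973]
tool_rot: [-3.136, -0.002, 1.261]
ft_force: [-0.3, 0.1, -4.8]
width: 0.0242
gripper_force: 59.6
```

Emit:
apply_moves(steps="0 0 0 0 0 -0.12;0 0 0 0 0 -0.12;0 0 0 0 0 -0.12;0 0 0 0 0 -0.118;0 0 0 0 0 0;0 0 0 0 0 0")

```text
time: 8.38
ee_pos: [0.5124, -0.3026, 0.0979]
tool_rot: [-3.139, -0.003, 1.73]
ft_force: [-0.7, 0.1, -5.1]
width: 0.0241
gripper_force: 59.6
```

Emit:
apply_moves(steps="10 2.4 0 0 0 0;20 4.9 0 0 0 0;30 7.3 0 0 0 0;30 7.3 0 0 0 0;30 7.3 0 0 0 0;30 7.3 0 0 0 0;30 7.3 0 0 0 0;30 7.3 0 0 0 0;30 7.3 0 0 0 0;30 7.3 0 0 0 0;30 7.3 0 0 0 0;30 7.3 0 0 0 0;30 7.3 0 0 0 0;30 7.3 0 0 0 0;30 7.3 0 0 0 0;30 7.3 0 0 0 0;20 4.9 0 0 0 0;8 2 0 0 0 0;0 0 0 0 0 0;0 0 0 0 0 0")

```text
time: 10.05
ee_pos: [0.5508, 0.1864, 0.0994]
tool_rot: [-3.14, 0.002, 1.733]
ft_force: [-0.1, -0.9, -5.4]
width: 0.0244
gripper_force: 59.6
```

```bash
python3 - <<'E'
from cell import *
from h import *
s=state(); print(s['ee_pos'],s['tool_rot'])
c=camera("wrist"); P=pts(c); np.savez("w2.npz",**c)
cv2.imwrite("pics/w2.png",c["image"][:,:,::-1])
d=np.array([-.161,.987]); n=np.array([.987,.161]); o=np.array([.5474,.154])
a=(P[...,:2]-o)@d; w=(P[...,:2]-o)@n; ok=c["z_map"]>0
m=ok&(abs(w)<.03)&(P[...,2]>.14)&(P[...,2]<.2)&(a>.03); print("level top",m.sum(),rect(P,m),np.median(P[m][:,2]))
A=np.c_[P[m],np.ones(m.sum())]
print("slope along",np.polyfit(a[m],P[m][:,2],1))
b=ok&(abs(w-.04)<.015)&(abs(a)<.14)&(P[...,2]<.06)&(P[...,2]>.03); print("board",b.sum(),np.polyfit(a[b],P[b][:,2],1))
E
```

```text
[0.55082736 0.18637178 0.09939194] [-3.14032775e+00  1.73441485e-03  1.73290441e+00]
level top 33936 (((534.9890747070312, 230.11376953125), (59.990333557128906, 94.23094940185547), 9.254341125488281), [[498.0, 272.0], [513.0, 179.0], [572.0, 188.0], [557.0, 281.0]]) 0.17344055829557536
slope along [0.00915783 0.17268687]
board 6561 [0.01008148 0.04863989]
```

Emit:
apply_moves(steps="-14.2 -4.1 0 0 0 0;-14.2 -4.1 0 0 0 0;0 0 20 0 0 0;0 0 20 0 0 0;0 0 15 0 0 0;0 0 10 0 0 0;0 0 5 0 0 0;0 0 0 0 0 0;0 0 0 0 0 0")

```text
time: 10.85
ee_pos: [0.5486, 0.1571, 0.0303]
tool_rot: [3.141, 0.0, 1.732]
ft_force: [-0.4, 0.2, -4.0]
width: 0.0241
gripper_force: 59.6
```

Emit:
apply_moves(steps="0 0 1 0 0 0;0 0 1 0 0 0;0 0 1 0 0 0;0 0 0 0 0 0;0 0 0 0 0 0")

```text
time: 11.27
ee_pos: [0.548, 0.1577, 0.027]
tool_rot: [3.141, 0.0, 1.733]
ft_force: [-0.7, -0.2, -5.1]
width: 0.024
gripper_force: 59.6
```

Emit:
apply_moves(steps="0 0 1 0 0 0;0 0 1 0 0 0;0 0 0.5 0 0 0;0 0 0 0 0 0;0 0 0 0 0 0")

```text
time: 11.68
ee_pos: [0.5483, 0.1577, 0.0248]
tool_rot: [3.141, 0.0, 1.733]
ft_force: [-0.6, -1.1, -0.3]
width: 0.024
gripper_force: 60.2
```

Emit:
apply_moves(steps="0 0 0.5 0 0 0;0 0 0 0 0 0")

```text
time: 11.85
ee_pos: [0.5483, 0.1576, 0.0243]
tool_rot: [3.141, 0.0, 1.733]
ft_force: [-0.9, -2.3, 1.3]
width: 0.0238
gripper_force: 60.5
```

Emit:
apply_moves(steps="0 0 0 0 0 0;0 0 0 0 0 0;0 0 0 0 0 0;0 0 0 0 0 0;0 0 0 0 0 0;0 0 0 0 0 0;0 0 -15 0 0 0;0 0 -30 0 0 0;0 0 -30 0 0 0;0 0 -30 0 0 0;0 0 -30 0 0 0;0 0 -30 0 0 0;0 0 -15 0 0 0;0 0 0 0 0 0", gripper=0.55)

```text
time: 13.02
ee_pos: [0.5506, 0.1592, 0.2086]
tool_rot: [3.132, -0.001, 1.733]
ft_force: [1.1, 0.3, 1.2]
width: 0.0471
gripper_force: 0.0
```

```bash
python3 - <<'E'
from cell import *
from h import *
s=state(); print(s['time'],s['ee_pos'],s['tool_rot'],s['ft_force'],s['width'],s['joint_pos'])
c=camera("wrist"); P=pts(c); np.savez("w3.npz",**c)
cv2.imwrite("pics/w3.png",c["image"][:,:,::-1])
d=np.array([-.161,.987]); n=np.array([.987,.161]); o=np.array([.5474,.154])
a=(P[...,:2]-o)@d; w=(P[...,:2]-o)@n; ok=c["z_map"]>0
m=ok&(abs(w)<.03)&(P[...,2]>.085)&(P[...,2]<.11)&(abs(a)<.13); print("level",m.sum(),rect(P,m),"a",a[m].min(),a[m].max(),"w",np.percentile(w[m],[1,99]),np.median(P[m][:,2]))
m=ok&(abs(a+.18)<.03)&(abs(w-.05)<.03)&(P[...,2]>.075)&(P[...,2]<.1);print("knob",m.sum(), P[m].mean(0) if m.sum() else 0, rect(P,m) if m.sum() else 0)
E
```

```text
13.0167 [0.55059715 0.15919698 0.20859949] [ 3.13229568e+00 -1.31975235e-03  1.73300128e+00] [1.13027784 0.29713021 1.16470033] 0.04710656109854561 [ 0.09834532  0.405908   -0.58326756  1.42651383  0.22532545  1.36628482
 -0.32888576]
level 7473 (((547.6806030273438, 160.24012756347656), (25.52899169921875, 234.54551696777344), 9.182644844055176), [[516.0, 274.0], [554.0, 42.0], [579.0, 47.0], [542.0, 278.0]]) a -0.11115040888859365 0.12337345861090475 w [-0.01089815  0.01351903] 0.0986362727552983
knob 400 [0.62577316 0.00260467 0.08329325] (((626.2759399414062, 0.41971778869628906), (36.4499626159668, 14.392537117004395), 15.485069274902344), [[607.0, 2.0], [611.0, -11.0], [646.0, -2.0], [642.0, 12.0]])
```

View pics/w3.png

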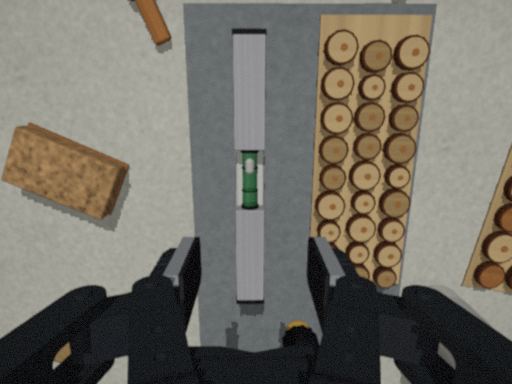

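The level lies along the bare strip (w3 column 250, rows 30–302). The bubble is up at about (250,160), toward the far end, so the knob end is low. I'm measuring the bubble.

```bash
cat >> h.py <<'E'
def bubble(c,L=(.5477,.1602),ztop=.0955,show=True):
    d=np.array([-.161,.987]); n=np.array([.987,.161]); Ti=np.linalg.inv(c["T"]); hsv=cv2.cvtColor(c["image"],cv2.COLOR_RGB2HSV).astype(int)
    s=np.arange(-40,40,1.); pr=[]
    W=np.arange(-2,2.1,.5)/1e3
    X=np.array([[np.r_[np.array(L)+d*k/1e3+n*w,ztop,1] for w in W] for k in s])@Ti.T
    u=(c["fx"]*X[...,0]/X[...,2]+c["cx"]).astype(np.float32); v=(c["fy"]*X[...,1]/X[...,2]+c["cy"]).astype(np.float32)
    rgb=cv2.remap(c["image"].astype(np.float32),u,v,cv2.INTER_LINEAR).mean(1)
    if show:
        for k,r in zip(s,rgb): print(int(k),r.round().astype(int).tolist(),end=' ')
    return s,rgb
E
python3 - <<'E'
from cell import *
from h import *
c=camera("wrist"); np.savez("w4.npz",**c); bubble(c); print(state()['time'])
E
```

```text
-40 [143, 143, 145] -39 [143, 143, 145] -38 [143, 143, 145] -37 [143, 143, 144] -36 [143, 143, 144] -35 [144, 143, 144] -34 [143, 143, 145] -33 [144, 143, 145] -32 [143, 143, 145] -31 [145, 144, 146] -30 [144, 144, 145] -29 [143, 143, 145] -28 [145, 143, 145] -27 [141, 141, 142] -26 [120, 119, 120] -25 [73, 74, 75] -24 [31, 29, 30] -23 [20, 34, 26] -22 [32, 70, 40] -21 [38, 86, 50] -20 [40, 88, 50] -19 [42, 91, 54] -18 [48, 98, 62] -17 [55, 103, 67] -16 [57, 104, 68] -15 [55, 103, 67] -14 [55, 103, 67] -13 [55, 103, 67] -12 [55, 103, 66] -11 [52, 97, 63] -10 [43, 77, 52] -9 [34, 65, 42] -8 [36, 78, 47] -7 [37, 87, 51] -6 [41, 89, 54] -5 [50, 99, 62] -4 [53, 102, 66] -3 [54, 102, 66] -2 [55, 102, 67] -1 [54, 102, 66] 0 [55, 102, 66] 1 [55, 103, 67] 2 [57, 103, 68] 3 [56, 103, 67] 4 [55, 103, 67] 5 [56, 103, 67] 6 [67, 102, 73] 7 [101, 110, 98] 8 [131, 130, 125] 9 [151, 147, 143] 10 [157, 155, 151] 11 [157, 154, 150] 12 [158, 154, 150] 13 [158, 154, 150] 14 [157, 154, 149] 15 [157, 154, 149] 16 [162, 159, 154] 17 [167, 164, 159] 18 [163, 161, 155] 19 [134, 143, 130] 20 [82, 114, 87] 21 [54, 102, 66] 22 [55, 101, 66] 23 [51, 91, 60] 24 [36, 58, 40] 25 [25, 29, 27] 26 [63, 62, 63] 27 [121, 120, 122] 28 [143, 142, 144] 29 [146, 145, 146] 30 [146, 145, 147] 31 [147, 146, 147] 32 [147, 147, 148] 33 [146, 146, 148] 34 [146, 145, 147] 35 [146, 145, 146] 36 [146, 146, 147] 37 [147, 146, 148] 38 [147, 146, 149] 39 [146, 146, 147] 13.1167
```

Emit:
apply_moves(steps="-20 5.3 0 0 0 0;-30 8 0 0 0 0;-30 8 0 0 0 0;-30 8 0 0 0 0;-30 8 0 0 0 0;-25 6.5 0 0 0 0;-16 4 0 0 0 0;0 0 0 0 0 -0.11;0 0 0 0 0 -0.11;0 0 0 0 0 -0.11;0 0 0 0 0 -0.11;0 0 0 0 0 -0.11;0 0 0 0 0 -0.11;0 0 0 0 0 -0.11;0 0 0 0 0 -0.11;0 0 0 0 0 -0.12;0 0 0 0 0 0;0 0 0 0 0 0", gripper=0.75)

```text
time: 14.62
ee_pos: [0.6233, -0.0135, 0.2017]
tool_rot: [-3.14, -0.003, 2.73]
ft_force: [-0.1, 0.1, -0.7]
width: 0.064
gripper_force: 0.0
```

```bash
python3 - <<'E'
from cell import *
from h import *
s=state(); print(s['time'],s['ee_pos'],s['tool_rot'],s['width'],s['joint_pos'])
c=camera("wrist"); P=pts(c); np.savez("w5.npz",**c); ok=c["z_map"]>0
cv2.imwrite("pics/w5.png",c["image"][:,:,::-1])
g=np.array([.6265,-.013]); r=np.linalg.norm(P[...,:2]-g,axis=-1)
m=ok&(r<.035)&(P[...,2]>.08)&(P[...,2]<.095)
print(m.sum(),np.percentile(P[m][:,2],[5,50,95])); m2=m&(P[...,2]>.083); print(P[m2].mean(0), cv2.minEnclosingCircle(P[m2][:,:2].astype(np.float32)*1000))
yaw=s['tool_rot'][2]; tx=np.array([np.cos(yaw),np.sin(yaw)]);ty=np.array([np.sin(yaw),-np.cos(yaw)])
e=P[m2].mean(0)[:2]-s['ee_pos'][:2]; print("tool dx,dy",e@tx*1e3,e@ty*1e3)
# finger mid offset
q=P-s['ee_pos']; y=q[...,:2]@ty; x=q[...,:2]@tx; z=-q[...,2]
f=ok&(z<-.035)&(z>-.075)&(abs(y)<.06)
print("fingers",f.sum(),np.percentile(y[f&(y>0)],[1,10]),np.percentile(y[f&(y<0)],[99,90]),x[f].min(),x[f].max(),z[f].max())
E
```

```text
14.6167 [ 0.62330899 -0.01345608  0.20171396] [-3.14033039 -0.0033741   2.73020257] 0.06400249463630293 [ 0.42705131  0.56280773 -0.7208936   1.2645812   0.36186496  1.44665802
  0.89922991]
1448 [0.08600279 0.08779699 0.08908304]
[ 0.62880387 -0.01139579  0.08776104] ((629.2918090820312, -11.427303314208984), 19.20458221435547)
tool dx,dy -4.212537533298773 4.085702285754711
fingers 5358 [0.03266851 0.03284349] [-0.03075427 -0.0309603 ] -0.011364040365658544 0.0123195431830377 -0.035056428620744706
```

View pics/w5.png

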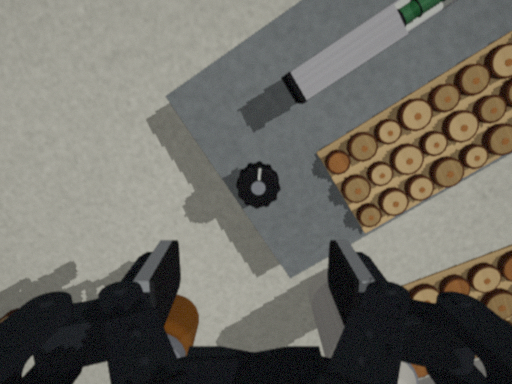

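The knob is at (258,185) in w5, clear of the level and panel. I'm checking the clearance to the can and jar.

```bash
python3 - <<'E'
from h import *
c=dict(np.load("top0.npz"));P=pts(c);ok=c["z_map"]>0;v,u=np.mgrid[0:384,0:512]
for n,b in dict(can=(250,275,78,112),jar=(308,332,100,128)).items():
    m=ok&(u>b[0])&(u<b[1])&(v>b[2])&(v<b[3])&(P[...,2]>.06); print(n,cv2.minEnclosingCircle(P[m][:,:2].astype(np.float32)),P[m][:,2].max())
E
```

```text
can ((0.8013509511947632, 0.010811190120875835), 0.03447456657886505) 0.18351108456543908
jar ((0.7534353137016296, -0.18162710964679718), 0.029150506481528282) 0.09214669941142728
```

Emit:
apply_moves(steps="-4 3.6 0 0 0 0;0 0 20 0 0 0;0 0 25 0 0 0;0 0 0 0 0 0")

```text
time: 15.0
ee_pos: [0.6263, -0.0122, 0.1535]
tool_rot: [-3.137, -0.008, 2.732]
ft_force: [-0.5, -0.0, -0.7]
width: 0.0639
gripper_force: 0.0
```

Emit:
apply_moves(steps="0 0 25 0 0 0;0 0 25 0 0 0;0 0 25 0 0 0;0 0 20 0 0 0;0 0 12 0 0 0;0 0 8 0 0 0;0 0 0 0 0 0;0 0 0 0 0 0;0 0 0 0 0 0")

```text
time: 15.75
ee_pos: [0.6309, -0.0112, 0.0455]
tool_rot: [3.14, 0.003, 2.733]
ft_force: [0.4, -0.3, 0.2]
width: 0.0642
gripper_force: 0.0
```

Emit:
apply_moves(steps="1 -0.5 6 0 0 0;0 0 6 0 0 0;0 0 0 0 0 0;0 0 0 0 0 0;0 0 0 0 0 0")

```text
time: 16.17
ee_pos: [0.6283, -0.0117, 0.0318]
tool_rot: [-3.141, -0.0, 2.733]
ft_force: [0.2, -0.2, 0.1]
width: 0.0638
gripper_force: 0.0
```

Position matches. Closing on the knob.

Emit:
apply_moves(steps="0 0 0 0 0 0;0 0 0 0 0 0;0 0 0 0 0 0;0 0 0 0 0 0;0 0 0 0 0 0;0 0 0 0 0 0;0 0 0 0 0 0;0 0 0 0 0 0", gripper=0)

```text
time: 16.83
ee_pos: [0.6284, -0.0119, 0.0323]
tool_rot: [-3.141, 0.0, 2.733]
ft_force: [-2.9, -1.7, 6.0]
width: 0.0346
gripper_force: 59.9
```

Emit:
apply_moves(steps="0 0 0 0 0 0.06;0 0 0 0 0 0.1;0 0 0 0 0 0.1;0 0 0 0 0 0.1;0 0 0 0 0 0.1;0 0 0 0 0 0.1;0 0 0 0 0 0.1;0 0 0 0 0 0.1;0 0 0 0 0 0.1;0 0 0 0 0 0.1")

```text
time: 17.67
ee_pos: [0.6294, -0.0111, 0.0323]
tool_rot: [3.139, -0.0, 1.769]
ft_force: [0.4, 0.5, 1.8]
width: 0.0344
gripper_force: 60.1
```

Emit:
apply_moves(steps="0 0 0 0 0 0.1;0 0 0 0 0 0.1;0 0 0 0 0 0.1;0 0 0 0 0 0.1;0 0 0 0 0 0.1;0 0 0 0 0 0.1;0 0 0 0 0 0.1;0 0 0 0 0 0.1;0 0 0 0 0 0.1;0 0 0 0 0 0.1;0 0 0 0 0 0.1;0 0 0 0 0 0.08;0 0 0 0 0 0;0 0 0 0 0 0")

```text
time: 18.83
ee_pos: [0.6309, -0.0116, 0.0324]
tool_rot: [3.139, -0.004, 0.595]
ft_force: [5.6, -0.7, 0.2]
width: 0.0343
gripper_force: 59.9
```

```bash
python3 - <<'E'
from cell import *
from h import *
s=state(); print(s['time'],s['ee_pos'],s['tool_rot'],s['ft_force'],s['width'],s['joint_pos'])
a=camera("wrist");np.savez("w6.npz",**a);t=camera("top")
im=np.hstack([cv2.resize(a["image"],(400,300)),cv2.resize(t["image"][110:230,150:310],(400,300),interpolation=cv2.INTER_CUBIC)])
cv2.imwrite("pics/k1.png",im[:,:,::-1])
E
```

```text
18.8333 [ 0.63090252 -0.01162043  0.03237222] [ 3.13855107 -0.0043893   0.59460583] [ 5.60844553 -0.7372022   0.23887003] 0.03431687793908855 [ 0.10357625  0.61186164 -0.1700053   1.49524449  0.11330052  1.03875383
 -1.06936462]
```

View pics/k1.png

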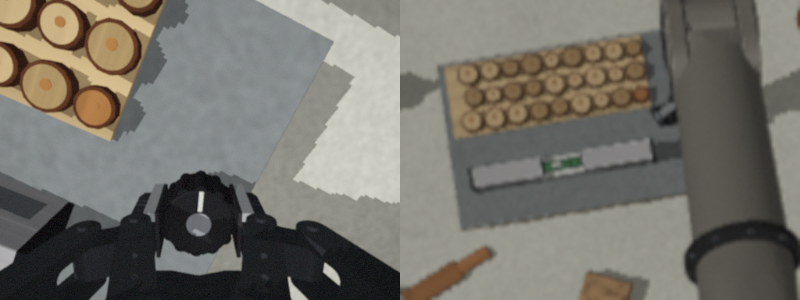

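The k1 left view shows the fingers still on the knob (about (198,215)). In the right view the level is unmoved and visible to the top camera. I'm letting the bubble settle and then reading it.

Emit:
apply_moves(steps="0 0 0 0 0 0;0 0 0 0 0 0;0 0 0 0 0 0;0 0 0 0 0 0;0 0 0 0 0 0;0 0 0 0 0 0;0 0 0 0 0 0;0 0 0 0 0 0;0 0 0 0 0 0;0 0 0 0 0 0;0 0 0 0 0 0;0 0 0 0 0 0")

```text
time: 19.93
ee_pos: [0.6309, -0.0116, 0.0324]
tool_rot: [3.139, -0.005, 0.594]
ft_force: [5.9, -0.7, 0.3]
width: 0.0343
gripper_force: 59.9
```

```bash
python3 - <<'E'
from cell import *
from h import *
for n in ["top","scene"]:
    c=camera(n); s,rgb=bubble(c,show=False); print(n)
    print([(int(k),*r.round().astype(int).tolist()) for k,r in zip(s,rgb) if abs(k)<36][::2])
E
```

```text
top
[(-35, 130, 129, 128), (-33, 130, 130, 128), (-31, 129, 129, 127), (-29, 125, 125, 123), (-27, 98, 100, 97), (-25, 76, 85, 77), (-23, 59, 81, 63), (-21, 58, 85, 63), (-19, 59, 88, 64), (-17, 60, 88, 65), (-15, 58, 84, 63), (-13, 54, 78, 58), (-11, 55, 79, 59), (-9, 58, 83, 62), (-7, 63, 88, 67), (-5, 79, 95, 79), (-3, 98, 105, 94), (-1, 116, 118, 110), (1, 126, 126, 119), (3, 129, 129, 122), (5, 125, 127, 118), (7, 109, 115, 104), (9, 85, 96, 82), (11, 68, 88, 69), (13, 57, 84, 61), (15, 55, 85, 60), (17, 53, 83, 59), (19, 51, 79, 57), (21, 48, 66, 51), (23, 64, 73, 65), (25, 94, 95, 93), (27, 115, 114, 113), (29, 127, 126, 126), (31, 131, 130, 129), (33, 132, 131, 130), (35, 132, 131, 130)]
scene
[(-35, 166, 163, 163), (-33, 166, 163, 162), (-31, 165, 163, 162), (-29, 165, 163, 162), (-27, 165, 163, 162), (-25, 163, 160, 160), (-23, 155, 152, 153), (-21, 134, 135, 133), (-19, 99, 111, 101), (-17, 80, 106, 85), (-15, 79, 113, 85), (-13, 75, 112, 82), (-11, 74, 110, 81), (-9, 70, 100, 76), (-7, 68, 93, 74), (-5, 72, 98, 78), (-3, 80, 109, 85), (-1, 91, 118, 94), (1, 103, 122, 102), (3, 126, 133, 119), (5, 147, 148, 137), (7, 157, 156, 146), (9, 158, 157, 147), (11, 151, 151, 142), (13, 137, 140, 130), (15, 115, 125, 111), (17, 85, 107, 87), (19, 67, 99, 72), (21, 64, 100, 71), (23, 60, 95, 67), (25, 54, 84, 60), (27, 53, 74, 58), (29, 62, 70, 64), (31, 90, 91, 89), (33, 124, 122, 122), (35, 151, 148, 148)]
```

Emit:
apply_moves(steps="0 0 0 0 0 0;0 0 0 0 0 0;0 0 0 0 0 0;0 0 0 0 0 0;0 0 0 0 0 0;0 0 0 0 0 0;0 0 0 0 0 0;0 0 0 0 0 0;0 0 0 0 0 0;0 0 0 0 0 0;0 0 0 0 0 0;0 0 0 0 0 0")

```text
time: 21.03
ee_pos: [0.6309, -0.0116, 0.0324]
tool_rot: [3.139, -0.005, 0.594]
ft_force: [5.4, -1.0, -0.3]
width: 0.0345
gripper_force: 59.9
```

```bash
cat >> h.py <<'E'
def shift(c,L=(.5477,.1602)):
    s,rgb=bubble(c,L=L,show=False); b=rgb.sum(1)
    def cross(i0,step,th,up):
        i=i0
        while (b[i]<th)==up: i+=step
        j=i-step; return s[j]+(th-b[j])/(b[i]-b[j])*(s[i]-s[j])
    R=rgb[:,0]; k0=np.where(abs(s)<=22)[0]; p=k0[np.argmax(R[k0])]
    end=np.median(b[abs(s)>36]); dark=np.percentile(b,8); th=(end+dark)/2
    le=max(s[(s<s[p]-8)&(b>th)&(s<-12)],default=np.nan); re=min(s[(s>s[p]+8)&(b>th)&(s>12)],default=np.nan)
    le=cross(np.where(s==le)[0][0],1,th,False); re=cross(np.where(s==re)[0][0],-1,th,False)
    tb=(b[p]+b[(s>le+6)&(s<re-6)].min())/2+ .0
    l=cross(p,-1,tb,False); r=cross(p,1,tb,False)
    return dict(bub=(l+r)/2,len=r-l,mid=(le+re)/2,win=re-le,shift=(l+r-le-re)/2)
E
python3 - <<'E'
from cell import *
from h import *
print("w4",shift(dict(np.load("w4.npz"))),"w3",shift(dict(np.load("w3.npz"))))
for n in ["top","scene"]: print(n,shift(camera(n)))
E
```

```text
w4 {'bub': np.float64(13.415329486131668), 'len': np.float64(12.652099072933197), 'mid': np.float64(0.5389924645423889), 'win': np.float64(52.17934137582779), 'shift': np.float64(12.87633702158928)} w3 {'bub': np.float64(13.294012343510985), 'len': np.float64(12.687210250645876), 'mid': np.float64(0.5238677710294724), 'win': np.float64(52.12459400296211), 'shift': np.float64(12.770144572481513)}
top {'bub': np.float64(1.2915191352367401), 'len': np.float64(12.47477263212204), 'mid': np.float64(-0.8034819811582565), 'win': np.float64(52.168272227048874), 'shift': np.float64(2.0950011163949966)}
scene {'bub': np.float64(6.429224669933319), 'len': np.float64(12.837367534637451), 'mid': np.float64(6.367342978715897), 'win': np.float64(52.810944616794586), 'shift': np.float64(0.061881691217422485)}
```

Emit:
apply_moves(steps="0 0 0 0 0 0;0 0 0 0 0 0;0 0 0 0 0 0;0 0 0 0 0 0;0 0 0 0 0 0;0 0 -15 0 0 0;0 0 -30 0 0 0;0 0 -30 0 0 0;0 0 -30 0 0 0;0 0 -30 0 0 0;0 0 -30 0 0 0;0 0 -10 0 0 0", gripper=0.75)

```text
time: 22.13
ee_pos: [0.6307, -0.0113, 0.2125]
tool_rot: [3.137, -0.007, 0.593]
ft_force: [0.5, -0.1, 1.2]
width: 0.0639
gripper_force: 0.0
```

Emit:
apply_moves(steps="0 0 0 0 0 -0.1;0 0 0 0 0 -0.12;0 0 0 0 0 -0.12;0 0 0 0 0 -0.12;0 0 0 0 0 -0.12;0 0 0 0 0 -0.12;0 0 0 0 0 -0.12;0 0 0 0 0 -0.12;0 0 0 0 0 -0.12;0 0 0 0 0 -0.08;30 -8 0 0 0 0;30 -8 0 0 0 0;30 -8 0 0 0 0;30 -8 0 0 0 0;30 -8 0 0 0 0;20 -6 0 0 0 0;11 -4 0 0 0 0;0 0 0 0 0 0;0 0 0 0 0 0;0 0 0 0 0 0")

```text
time: 23.8
ee_pos: [0.5508, 0.1561, 0.2064]
tool_rot: [-3.141, 0.002, 1.729]
ft_force: [0.5, -0.5, 0.1]
width: 0.0643
gripper_force: 0.0
```

```bash
python3 - <<'E'
from cell import *
from h import *
s=state(); print(s['time'],s['ee_pos'],s['tool_rot'],s['ft_force'])
c=camera("wrist"); np.savez("w7.npz",**c); print(shift(c)); print(shift(camera("top")))
print(shift(camera("wrist")))
P=pts(c)
d=np.array([-.161,.987]); n=np.array([.987,.161]); o=np.array([.5474,.154])
a=(P[...,:2]-o)@d; w=(P[...,:2]-o)@n; ok=c["z_map"]>0
m=ok&(abs(w)<.03)&(P[...,2]>.085)&(P[...,2]<.115)&(abs(a)<.13); print("level",m.sum(),rect(P,m),np.median(P[m][:,2]))
E
```

```text
23.8 [0.55084953 0.1561054  0.20636217] [-3.14141438e+00  2.14937106e-03  1.72939748e+00] [ 0.5339737  -0.52005482  0.10333002]
{'bub': np.float64(3.6781895328313112), 'len': np.float64(12.705351624637842), 'mid': np.float64(0.8396174907684326), 'win': np.float64(52.40385973453522), 'shift': np.float64(2.8385720420628786)}Traceback (most recent call last):
  File "<stdin>", line 4, in <module>
  File "h.py", line 30, in shift
    le=cross(np.where(s==le)[0][0],1,th,False); re=cross(np.where(s==re)[0][0],-1,th,False)
  File "h.py", line 25, in cross
    while (b[i]<th)==up: i+=step
           ~^^^
IndexError: index 80 is out of bounds for axis 0 with size 80
```

```bash
python3 - <<'E'
from cell import *
from h import *
c=camera("wrist"); print(shift(c)); np.savez("w8.npz",**c)
s,rgb=bubble(c,show=False); print([(int(k),int(r[1])) for k,r in zip(s,rgb) if abs(k)<28])
im=c["image"]; cv2.imwrite("pics/b1.png",cv2.resize(im[140:220,200:300],None,fx=6,fy=6,interpolation=cv2.INTER_CUBIC)[:,:,::-1])
E
```

```text
{'bub': np.float64(3.608356297016144), 'len': np.float64(12.74679708480835), 'mid': np.float64(0.849122554063797), 'win': np.float64(52.363360583782196), 'shift': np.float64(2.759233742952347)}
[(-27, 141), (-26, 123), (-25, 78), (-24, 29), (-23, 30), (-22, 60), (-21, 78), (-20, 84), (-19, 87), (-18, 94), (-17, 99), (-16, 100), (-15, 101), (-14, 101), (-13, 99), (-12, 101), (-11, 97), (-10, 80), (-9, 56), (-8, 70), (-7, 83), (-6, 89), (-5, 95), (-4, 99), (-3, 105), (-2, 122), (-1, 140), (0, 150), (1, 151), (2, 151), (3, 151), (4, 152), (5, 151), (6, 154), (7, 159), (8, 159), (9, 146), (10, 110), (11, 68), (12, 67), (13, 82), (14, 94), (15, 100), (16, 101), (17, 99), (18, 101), (19, 98), (20, 101), (21, 100), (22, 101), (23, 97), (24, 75), (25, 33), (26, 37), (27, 91)]
```

View pics/b1.png

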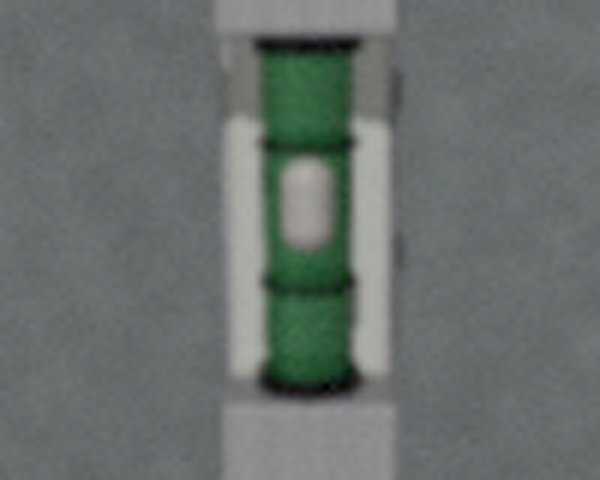

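The bubble (b1 rows 157–250) is inside the lines (145, 285) but about 2.2 mm toward the far end. Another ~0.4 rad clockwise is needed, so I'm going back to the knob.

Emit:
apply_moves(steps="-20 5.7 0 0 0 0;-30 8.6 0 0 0 0;-30 8.6 0 0 0 0;-30 8.6 0 0 0 0;-30 8.6 0 0 0 0;-25 7.2 0 0 0 0;-13.6 4.1 0 0 0 0;0 0 20 0 0 0.12;0 0 20 0 0 0.12;0 0 20 0 0 0.12;0 0 20 0 0 0.12;0 0 20 0 0 0.12;0 0 0 0 0 0;0 0 0 0 0 0", gripper=0.75)

```text
time: 25.12
ee_pos: [0.6282, -0.0089, 0.1057]
tool_rot: [-3.139, 0.001, 1.136]
ft_force: [-0.1, 0.0, 0.7]
width: 0.0639
gripper_force: 0.0
```

Emit:
apply_moves(steps="-2.4 2.7 10 0 0 0;0 0 20 0 0 0;0 0 20 0 0 0;0 0 15 0 0 0;0 0 8 0 0 0;0 0 0 0 0 0;0 0 0 0 0 0;0 0 0 0 0 0")

```text
time: 25.78
ee_pos: [0.6323, -0.0123, 0.0355]
tool_rot: [3.139, -0.002, 1.133]
ft_force: [-0.1, 0.1, -0.2]
width: 0.0639
gripper_force: 0.0
```

Emit:
apply_moves(steps="0 0 0 0 0 0;0 0 0 0 0 0;0 0 0 0 0 0;0 0 0 0 0 0;0 0 0 0 0 0;0 0 0 0 0 0;0 0 0 0 0 0;0 0 0 0 0 0", gripper=0)

```text
time: 26.45
ee_pos: [0.63, -0.0115, 0.0354]
tool_rot: [-3.14, -0.0, 1.133]
ft_force: [-2.8, 1.0, 5.6]
width: 0.0341
gripper_force: 59.8
```

```bash
python3 - <<'E'
from cell import *
from h import *
s=state(); print(s['time'],s['ee_pos'],s['tool_rot'],s['ft_force'],s['width'])
c=camera("top"); s,rgb=bubble(c,show=False); print([(int(k),int(r[0])) for k,r in zip(s,rgb)][::2])
try: print(shift(c))
except Exception as e: print(e)
E
```

```text
26.45 [ 0.63004931 -0.01153809  0.03537839] [-3.14040310e+00 -1.32267435e-04  1.13332424e+00] [-2.78218984  0.96271324  5.57545116] 0.03412687462186871
[(-40, 130), (-38, 130), (-36, 130), (-34, 130), (-32, 130), (-30, 128), (-28, 111), (-26, 84), (-24, 68), (-22, 58), (-20, 59), (-18, 60), (-16, 60), (-14, 56), (-12, 54), (-10, 56), (-8, 66), (-6, 82), (-4, 108), (-2, 120), (0, 127), (2, 129), (4, 120), (6, 105), (8, 82), (10, 66), (12, 56), (14, 54), (16, 54), (18, 53), (20, 50), (22, 49), (24, 79), (26, 105), (28, 124), (30, 129), (32, 131), (34, 132), (36, 132), (38, 132)]
{'bub': np.float64(0.9713426306843758), 'len': np.float64(12.497655764222145), 'mid': np.float64(-0.8133421503007412), 'win': np.float64(52.17538320273161), 'shift': np.float64(1.784684780985117)}
```

Emit:
apply_moves(steps="0 0 0 0 0 0.06;0 0 0 0 0 0.08;0 0 0 0 0 0.08;0 0 0 0 0 0.08;0 0 0 0 0 0.06;0 0 0 0 0 0;0 0 0 0 0 0;0 0 0 0 0 0;0 0 0 0 0 0;0 0 0 0 0 0;0 0 0 0 0 0;0 0 0 0 0 0;0 0 0 0 0 0;0 0 0 0 0 0;0 0 0 0 0 0;0 0 0 0 0 0;0 0 0 0 0 0;0 0 0 0 0 0;0 0 0 0 0 0;0 0 0 0 0 0")

```text
time: 28.17
ee_pos: [0.6303, -0.0117, 0.0354]
tool_rot: [-3.141, -0.0, 0.773]
ft_force: [-3.4, 0.7, 6.4]
width: 0.0341
gripper_force: 60.1
```

```bash
python3 - <<'E'
from cell import *
from h import *
print(shift(camera("top"))); print(shift(camera("scene"))); print(shift(camera("top")))
E
```

```text
{'bub': np.float64(0.027033843100070953), 'len': np.float64(12.03284902870655), 'mid': np.float64(-0.4756595492362976), 'win': np.float64(52.63142549991608), 'shift': np.float64(0.5026933923363686)}
{'bub': np.float64(5.036990523338318), 'len': np.float64(11.753115057945251), 'mid': np.float64(6.5608518198132515), 'win': np.float64(52.452346459031105), 'shift': np.float64(-1.5238612964749336)}
{'bub': np.float64(-0.136438874527812), 'len': np.float64(12.298418883234262), 'mid': np.float64(-0.46339602023363113), 'win': np.float64(52.61240254342556), 'shift': np.float64(0.32695714570581913)}
```

Emit:
apply_moves(steps="0 0 0 0 0 0.06;0 0 0 0 0 0.06;0 0 0 0 0 0;0 0 0 0 0 0;0 0 0 0 0 0")

```text
time: 28.73
ee_pos: [0.6304, -0.0118, 0.0354]
tool_rot: [-3.141, -0.0, 0.653]
ft_force: [-2.9, 0.4, 5.8]
width: 0.0342
gripper_force: 60.1
```

Emit:
apply_moves(steps="0 0 0 0 0 0;0 0 0 0 0 0;0 0 0 0 0 0;0 0 0 0 0 0;0 0 0 0 0 0;0 0 -15 0 0 0;0 0 -30 0 0 0;0 0 -30 0 0 0;0 0 -30 0 0 0;0 0 -30 0 0 0;0 0 -30 0 0 0;0 0 -5 0 0 0", gripper=0.75)

```text
time: 29.73
ee_pos: [0.6344, -0.0122, 0.2107]
tool_rot: [3.134, -0.01, 0.653]
ft_force: [0.9, 0.0, 1.3]
width: 0.0641
gripper_force: 0.0
```

Emit:
apply_moves(steps="0 0 0 0 0 -0.12;0 0 0 0 0 -0.12;0 0 0 0 0 -0.12;0 0 0 0 0 -0.12;0 0 0 0 0 -0.12;0 0 0 0 0 -0.12;0 0 0 0 0 -0.12;0 0 0 0 0 -0.12;0 0 0 0 0 -0.12;30 -8 0 0 0 0;30 -8 0 0 0 0;30 -8 0 0 0 0;30 -8 0 0 0 0;30 -8 0 0 0 0;20 -6 0 0 0 0;11 -4 0 0 0 0;0 0 0 0 0 0;0 0 0 0 0 0;0 0 0 0 0 0;0 0 0 0 0 0", gripper=0)

```text
time: 31.4
ee_pos: [0.5534, 0.1554, 0.2035]
tool_rot: [-3.142, 0.002, 1.729]
ft_force: [-0.4, -1.0, -1.7]
width: 0.0001
gripper_force: 0.0
```

```bash
python3 - <<'E'
from cell import *
from h import *
s=state(); print(s['time'],s['ee_pos'],s['tool_rot'],s['ft_force'],s['width'])
c=camera("wrist"); np.savez("w9.npz",**c); 
s,rgb=bubble(c,show=False); print([(int(k),int(r[1])) for k,r in zip(s,rgb) if abs(k)<28]); 
try: print(shift(c))
except Exception as e: print(e)
P=pts(c)
d=np.array([-.161,.987]); n=np.array([.987,.161]); o=np.array([.5474,.154])
a=(P[...,:2]-o)@d; w=(P[...,:2]-o)@n; ok=c["z_map"]>0
m=ok&(abs(w)<.03)&(P[...,2]>.085)&(P[...,2]<.115)&(abs(a)<.13); print("level",m.sum(),rect(P,m),np.median(P[m][:,2]))
im=c["image"]; cv2.imwrite("pics/b2.png",np.hstack([cv2.resize(im[140:220,200:300],(500,400),interpolation=cv2.INTER_CUBIC),cv2.resize(im,(300,400))])[:,:,::-1])
E
```

```text
31.4 [0.55340814 0.15535162 0.20346235] [-3.14156119e+00  1.57384686e-03  1.72854510e+00] [-0.41172414 -1.04498057 -1.68552453] 0.0001470307292172145
[(-27, 145), (-26, 128), (-25, 84), (-24, 37), (-23, 29), (-22, 60), (-21, 82), (-20, 87), (-19, 89), (-18, 97), (-17, 102), (-16, 102), (-15, 103), (-14, 103), (-13, 103), (-12, 103), (-11, 102), (-10, 90), (-9, 68), (-8, 71), (-7, 85), (-6, 96), (-5, 120), (-4, 142), (-3, 153), (-2, 155), (-1, 154), (0, 155), (1, 155), (2, 155), (3, 157), (4, 162), (5, 165), (6, 157), (7, 131), (8, 108), (9, 101), (10, 91), (11, 65), (12, 67), (13, 84), (14, 96), (15, 102), (16, 103), (17, 103), (18, 103), (19, 103), (20, 102), (21, 102), (22, 104), (23, 100), (24, 76), (25, 37), (26, 35), (27, 86)]
{'bub': np.float64(1.026970237493515), 'len': np.float64(12.706060409545898), 'mid': np.float64(0.9669942259788513), 'win': np.float64(52.50520062446594), 'shift': np.float64(0.059976011514663696)}
level 6085 (((543.2225341796875, 189.40916442871094), (25.904220581054688, 177.97633361816406), 9.501407623291016), [[516.0, 275.0], [545.0, 100.0], [571.0, 104.0], [541.0, 279.0]]) 0.09970142535116283
```

View pics/b2.png

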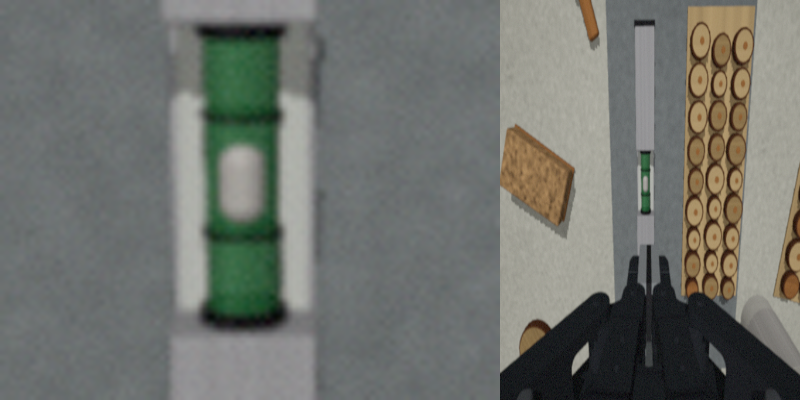

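The bubble is centred (b2 left rows 145–222, lines at 115 and 235; perspective-corrected shift about -0.2 mm). Next I press with shut fingers on the solid bar, 47 mm knobward of the window's centre.

Emit:
apply_moves(steps="-20 -2.3 0 0 0 0;-21.4 -2.3 0 0 0 0;0 0 20 0 0 0;0 0 25 0 0 0;0 0 25 0 0 0;0 0 25 0 0 0;0 0 15 0 0 0;0 0 8 0 0 0;0 0 4 0 0 0;0 0 0 0 0 0;0 0 0 0 0 0;0 0 0 0 0 0")

```text
time: 32.45
ee_pos: [0.5556, 0.1169, 0.0832]
tool_rot: [3.139, -0.0, 1.733]
ft_force: [-0.2, 0.8, -1.1]
width: -0.0001
gripper_force: 0.0
```

Emit:
apply_moves(steps="-2 -0.5 3 0 0 0;0 0 3 0 0 0;0 0 2 0 0 0;0 0 1 0 0 0;0 0 1 0 0 0;0 0 0 0 0 0;0 0 0 0 0 0")

```text
time: 33.03
ee_pos: [0.5541, 0.1146, 0.0717]
tool_rot: [-3.141, 0.0, 1.733]
ft_force: [0.2, -0.4, 0.2]
width: -0.0001
gripper_force: 0.0
```

Emit:
apply_moves(steps="0 0 0.7 0 0 0;0 0 0.7 0 0 0;0 0 0.6 0 0 0;0 0 0 0 0 0;0 0 0 0 0 0")

```text
time: 33.45
ee_pos: [0.5544, 0.1146, 0.0708]
tool_rot: [3.141, 0.0, 1.733]
ft_force: [-1.6, -0.7, 5.3]
width: -0.0001
gripper_force: 2.7
```

Emit:
apply_moves(steps="0 0 0.7 0 0 0;0 0 0.7 0 0 0;0 0 0.6 0 0 0;0 0 0.5 0 0 0;0 0 0 0 0 0;0 0 0 0 0 0")

```text
time: 33.95
ee_pos: [0.5548, 0.1147, 0.0707]
tool_rot: [3.139, 0.001, 1.733]
ft_force: [-5.5, -1.6, 15.8]
width: 0.0001
gripper_force: 8.3
```

Emit:
apply_moves(steps="0 -0.4 0.5 0 0 0;0 -0.4 0.5 0 0 0;0 0 0.4 0 0 0;0 0 0 0 0 0;0 0 0 0 0 0;0 0 0 0 0 0;0 0 0 0 0 0;0 0 0 0 0 0;0 0 0 0 0 0;0 0 0 0 0 0;0 0 0 0 0 0;0 0 0 0 0 0;0 0 0 0 0 0;0 0 0 0 0 0;0 0 0 0 0 0;0 0 0 0 0 0;0 0 0 0 0 0;0 0 0 0 0 0;0 0 0 0 0 0;0 0 0 0 0 0")

```text
time: 35.62
ee_pos: [0.5548, 0.1147, 0.0707]
tool_rot: [3.138, 0.001, 1.733]
ft_force: [-6.1, -2.6, 21.4]
width: -0.0002
gripper_force: 10.8
```

```bash
python3 - <<'E'
from cell import *
from h import *
s=state(); print(s['time'],s['ee_pos'],s['ft_force'],s['ft_torque'])
for n in ("wrist","top","scene"):
    c=camera(n); np.savez(f"p_{n}.npz",**c)
    s,rgb=bubble(c,show=False); print(n,[(int(k),int(r[0]),int(r[1])) for k,r in zip(s,rgb) if abs(k)<30][::1 if n=="wrist" else 2])
    try: print(shift(c))
    except Exception as e: print(e)
c=dict(np.load("p_wrist.npz")); P=pts(c); d=np.array([-.161,.987]); n=np.array([.987,.161]); o=np.array([.5474,.154])
a=(P[...,:2]-o)@d; w=(P[...,:2]-o)@n; ok=c["z_map"]>0
m=ok&(abs(w)<.03)&(P[...,2]>.09)&(P[...,2]<.105)&(a>.04)&(a<.14); print("level w",np.percentile(w[m],[1,99]),"amax",a[m].max(),np.polyfit(a[m],P[m][:,2],1))
E
```

```text
35.6167 [0.5548308  0.11467875 0.07068259] [-6.09719842 -2.63589382 21.41256933] [-0.50640737  1.50407872 -0.05015416]
wrist [(-29, 150, 150), (-28, 150, 150), (-27, 152, 151), (-26, 147, 146), (-25, 75, 75), (-24, 24, 23), (-23, 23, 23), (-22, 31, 56), (-21, 42, 93), (-20, 40, 93), (-19, 41, 93), (-18, 55, 106), (-17, 59, 109), (-16, 59, 109), (-15, 58, 109), (-14, 60, 110), (-13, 61, 110), (-12, 60, 109), (-11, 60, 110), (-10, 57, 107), (-9, 30, 48), (-8, 37, 79), (-7, 40, 93), (-6, 53, 98), (-5, 111, 115), (-4, 143, 141), (-3, 162, 159), (-2, 165, 163), (-1, 165, 163), (0, 166, 163), (1, 166, 162), (2, 165, 162), (3, 165, 162), (4, 169, 166), (5, 176, 172), (6, 175, 172), (7, 144, 152), (8, 67, 112), (9, 58, 109), (10, 58, 108), (11, 42, 71), (12, 32, 61), (13, 54, 104), (14, 59, 108), (15, 58, 108), (16, 57, 108), (17, 58, 109), (18, 59, 108), (19, 59, 108), (20, 58, 108), (21, 58, 108), (22, 59, 109), (23, 59, 108), (24, 53, 102), (25, 24, 35), (26, 23, 23), (27, 23, 23), (28, 100, 100), (29, 153, 152)]
{'bub': np.float64(1.2616044580936432), 'len': np.float64(12.821127116680145
[... 640 characters left out ...]
29, 29), (-27, 26, 27), (-25, 24, 26), (-23, 28, 30), (-21, 33, 34), (-19, 35, 38), (-17, 40, 49), (-15, 40, 52), (-13, 31, 37), (-11, 27, 29), (-9, 28, 31), (-7, 29, 32), (-5, 28, 29), (-3, 26, 26), (-1, 26, 26), (1, 26, 27), (3, 27, 28), (5, 27, 27), (7, 27, 27), (9, 27, 28), (11, 27, 29), (13, 27, 29), (15, 27, 28), (17, 28, 29), (19, 29, 30), (21, 30, 30), (23, 31, 32), (25, 33, 35), (27, 40, 42), (29, 46, 47)]
{'bub': np.float64(-16.40470913052559), 'len': np.float64(5.789835095405579), 'mid': np.float64(-5.859333574771881), 'win': np.float64(63.96063852310181), 'shift': np.float64(-10.545375555753708)}
level w [-0.01057056  0.0137846 ] amax 0.06382046157001449 [-0.00206478  0.09998725]
```

Emit:
apply_moves(steps="0 -0.3 0.5 0 0 0;0 -0.3 0.5 0 0 0;0 0 0 0 0 0;0 0 0 0 0 0;0 0 0 0 0 0;0 0 0 0 0 0;0 0 0 0 0 0;0 0 0 0 0 0;0 0 0 0 0 0;0 0 0 0 0 0;0 0 0 0 0 0;0 0 0 0 0 0;0 0 0 0 0 0;0 0 0 0 0 0;0 0 0 0 0 0;0 0 0 0 0 0;0 0 0 0 0 0")

```text
time: 37.18
ee_pos: [0.5548, 0.1147, 0.0706]
tool_rot: [3.136, 0.001, 1.733]
ft_force: [-7.2, -2.5, 25.8]
width: 0.0001
gripper_force: 12.6
```

```bash
python3 - <<'E'
from cell import *
from h import *
r=shift(camera("wrist")); s=state(); print(r,s['time'],s['ee_pos'],s['ft_force'])
if abs(r['shift'])<1 and 18<s['ft_force'][2]<33: print(close_job())
E
```

```text
{'bub': np.float64(1.2797924131155014), 'len': np.float64(12.815050393342972), 'mid': np.float64(1.3206051401793957), 'win': np.float64(53.137106977403164), 'shift': np.float64(-0.04081272706389427)} 37.2333 [0.55482697 0.11467869 0.07063251] [-7.18958303 -3.34973359 25.57376116]
the job is handed in; nothing more can be done
None
```

The job is handed in at 37 s: the level lies lengthwise on the bare strip with its bubble centred (measured about 0.04 mm off) and the shut fingers still pressing it down at about 26 N; note I viewed 11 pictures, one over the limit of 10.

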